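# Count three disinfectant tablets into the tray's slot

## Task

Portion out a dose of three disinfectant tablets on the counting tray: with the fingertips, sweep the three whole tablets one after another across the tray and through its narrow gate, until all three lie in a row fully inside the slot, and leave the broken tablet on the open part of the tray. Then push the slot's clear lid shut so that it lies fully closed. Only slide the tablets: do not pick any up, stand it on edge or lift it over a wall, and do not disturb the other things on the table.

Things in the scene. Friction and masses are not known exactly. Their poses are not given: they have to be found in the camera images.
- tray: Counting tray of plain grey plastic, fixed to the table. Origin: on its underside (table height) below the middle of the gate; z up, +y runs through the gate into the slot, x across. The deck (floor) is 26 mm above the table everywhere, in the slot too. Walls are 3 mm thick, tops 37 mm above the table (11 mm over the deck). Open part: 150 mm wide (x -75 to 75 mm) from the back wall at y -235 to y -75 mm.
- gate (a point): Middle of the gate on the deck (tray x 0, y 0, 26 mm above the table; axes as the tray's). From y -75 mm two straight walls converge like a funnel from the full 150 mm width to the gate, 41 mm wide.
- slot_end (a point): Middle of the slot's end wall at deck height (tray x 0, y 117 mm). The slot is a straight lane 41 mm wide (x -20.5 to 20.5 mm) from the gate to this wall: just room for three tablets in single file, with 6 mm to spare when the lid is shut. A tablet pushed in pushes the earlier ones along.
- slot_lid (a joint): Clear plastic lid over the slot. 0 = shut, lying level; 1.57 = upright; starts at 1.65 to 1.95 (stop at 1.95), leaning out to tray +x. It swings very easily (under 1 N at its edge), its hinge just holds it near upright, and it falls shut by itself once it leans about 0.5 rad past upright. It shuts only when the last tablet lies wholly beyond tray y = 3 mm, because of its lip.
- lid_hinge (a point): Middle of the lid's hinge line, along the top of the slot's +x wall: tray x 23.5 mm, y 60 mm, 39 mm above the table, parallel to tray y. The lid is 2.5 mm thick, 47 mm wide from hinge to free edge and 120 mm long (tray y 0 to 120). A lip 6 mm deep under its gate end (tray y 0.5 to 3 mm) drops into the gate; while the lid is open the lip stays beyond tray x = 16 mm.
- lid_edge (a point): Middle of the lid's free edge (47 mm from the hinge); a finger tab 34 mm wide reaches 9 mm further out.
- tablet_1: Whole round off-white tablet, 36 mm diameter, 10 mm thick, 18 g, with a score line across its top, lying flat on the tray's open part. Origin: centre of its underside.
- tablet_2: Whole round off-white tablet, 36 mm diameter, 10 mm thick, 18 g, with a score line across its top, lying flat on the tray's open part. Origin: centre of its underside.
- tablet_3: Whole round off-white tablet, 36 mm diameter, 10 mm thick, 18 g, with a score line across its top, lying flat on the tray's open part. Origin: centre of its underside.
- broken_tablet: Broken tablet of the same kind: about three fifths of the disc, D-shaped with one nearly straight broken edge, 25 by 36 mm and 10 mm thick, 11 g. It lies flat on the tray's open part and is to stay there. Origin: about the middle of its underside.
- tablet_jar: Bystander: closed white jar, 80 mm diameter, 90 mm high, standing upright. Origin: centre of its underside.
- spray: Bystander: small spray bottle, 43 mm diameter, 129 mm high, standing upright. Origin: centre of its underside.
- timer: Bystander: flat countdown timer, 58 x 66 x 19 mm. Origin: centre of its underside.
- amber_bottle: Bystander: amber bottle with a screw cap, 37 mm diameter, 84 mm high, standing upright. Origin: centre of its underside.

How it is judged:
By the outcome, as a careful person would: the job done as asked, in the order asked, and still so for the second after the job is handed in, with the robot touching nothing.
It also fails if it takes over 72 s, if anything falls off the work surface, if the arm or the gripper's body presses on something with over 40 N, if the wrist force passes 120 N, or if a joint passes its speed limit or range.

## Robot

A 6-joint arm with a two-finger parallel gripper is mounted at the origin on a cart in front of the work surface, level with it; the furniture and walls round the work are solid. World frame = base frame: x ahead of the robot, y to its left, z up, the work surface at z = 0. Lengths are in m, angles in rad, forces in N, time in s.
With the tool pointing down it reaches from about 0.4 to 0.825 m from the base axis. Payload 7 kg.
Tool frame: the origin (TCP) lies at the very end of the fingers, on their centre line; the grasp point (between the pads) lies 19 mm behind it; x points along the fingers, y is the direction in which the jaws open and shut, and the axes are right-handed (so a half turn about x gives the same grasp; the last joint's range is limited). The gripper opens to 88 mm and grips with 3 to 60 N. Pads are 19 mm wide; open, the fingers measure 130 mm over their backs; the gripper's body (78 mm by 193 mm) begins 47 mm behind the grasp point.
Start: joints at [0.288, 0.359, 0.012, 0, -1.224, -0.288], TCP at [0.675, -0, 0.198] pointing down, gripper open.
Joint ranges: [-3.07, 3.07], [-1.43, 2.12], [-1.02, 1.25], [-3.03, 1.67], [-3.05, -0], [-3.03, 3.03]. Speed limits (rad/s): [2.39, 2.39, 3.01, 3.14, 3.14, 3.14].

## Interface

Orientations are given as a unit quaternion [w, x, y, z].
In Python, from workcell import * gives the robot as it stands. The module is installed in compiled form; this text tells all that it offers. Calls block until the motion is done:
- move_pose(position, orientation): joint-space move of the TCP to a pose.
- line_to(position, feed=0.15, ori=None, f_stop=None): straight line of the TCP; ori=None keeps the orientation; feed is the mean speed in m/s. With f_stop (N) it stops when the force on the tool has changed by that much, and returns True; else False.
- move_joints(angles): joint-space move.
- set_gripper(opening, f_grip=None): finger opening in m; f_grip is the grip in N (None keeps the last); returns when the fingers have stopped.
- hold(seconds).
- ik(position, orientation): joint angles nearest the present ones, or None.
- read_camera(name): name is "scene" or "side" or "wrist"; returns a dict with "pixels" (384x512x3 uint8, red, green, blue), "intrinsics" (3x3 intrinsics, pixels), "origin" and "orientation" of the camera in the world; the wrist camera has in their place "tool_from_camera" (4x4, takes a point from camera to tool coordinates, whose origin is the TCP and whose axes are the tool frame's). Camera axes: x right, y up, looking along -z (the intrinsics and any distortion apply to the point x, -y, -z); pixel columns grow to the right and rows downward; lengths in m; the calibration is good to about 2 mm. A picture is of the moment at which its call begins: read the wrist's pose just before it. There is no depth.
A pose or a line that the arm cannot do raises Unreachable and nothing moves.
- hand_in(): hands the job in, once; it reports no verdict.
Trained networks look in a picture, given as the dict that the camera call returned (one of the last four; its "shot" number tells which), for a name from the list of things; names that differ only in an ending like _2 or _b are one class to them, and where a whole thing is asked for, a point or a joint stands for the part that bears it (a point fixed in the world has none). Each returns a list of dicts, best first, with "confidence" (0 to 1); they miss things now and then, are a little off and sometimes report something else, mostly with a low value. They report only what shows in the picture. A call takes as long as a camera call.
- search_frame(picture, name): "position" ([column, row] in pixels, amid what is visible of it).
- regions_of(picture, name): "pixels" (384x512 bool, what is visible of it) and "position" ([column, row] in pixels, amid what is visible of it).
Readings, each from a call of its own:
- read_time(): time.
- read_q(): joint angles.
- read_joint_vel(): joint speeds.
- read_tau(): joint torques, N m.
- read_tcp_pos(): TCP position.
- read_tcp_rot(): TCP orientation.
- read_wrist_force(): force on the tool from outside, world axes, zero at the start.
- read_torque(): the same for the moment, N m.
- read_finger_gap(): finger opening in m.
Only numpy, scipy, OpenCV 4.12 (cv2) and the standard library are available. Lean on these libraries where they do the work, as an engineer would, in place of code of your own. Each camera call takes 0.05 s, during which the arm holds its last target. There are 200 camera calls.

## Working session

There is one attempt and no reset: what is moved stays moved. The work goes in short steps, each a Python script; the robot and the scene stay as the last script left them, time stands still between calls to the robot, and variables do not carry over. Pictures are saved under pics/ and viewed, about 8 in all and at most 12, crops included, and the job is handed in when it is done.

```bash
mkdir -p pics; cat > h.py <<'E'
from workcell import *
import numpy as np, cv2
from scipy.spatial.transform import Rotation as R
def save(p,n): cv2.imwrite(f'pics/{n}.png',cv2.cvtColor(p['pixels'],cv2.COLOR_RGB2BGR))
def Rq(q): return R.from_quat([q[1],q[2],q[3],q[0]]).as_matrix()
def campose(p,tp=None,tr=None):
    if 'origin' in p: 
        o=np.array(p['orientation']); return np.array(p['origin']), (Rq(o) if o.size==4 else o)
    T=np.array(p['tool_from_camera']); M=Rq(tr); return np.array(tp)+M@T[:3,3], M@T[:3,:3]
def ray(p,px,z,pose):
    c,M=pose; K=np.array(p['intrinsics']); u=np.linalg.inv(K)@[px[0],px[1],1]
    d=M@np.array([u[0],-u[1],-u[2]]); return c+d*(z-c[2])/d[2]
def proj(p,X,pose):
    c,M=pose; v=M.T@(np.array(X)-c); v=np.array([v[0],-v[1],-v[2]]); w=np.array(p['intrinsics'])@v; return w[:2]/w[2]
E
python3 - <<'E'
from h import *
print(read_time(),read_tcp_pos(),read_tcp_rot())
ims=[]
for n in ['scene','side','wrist']:
    tp,tr=read_tcp_pos(),read_tcp_rot()
    p=read_camera(n); save(p,n+'0'); pose=campose(p,tp,tr); print(n,[k for k in p],pose[0].round(3),np.array(p['intrinsics']).round(1).tolist())
    for t in ['tray','tablet_1','broken_tablet','slot_lid']:
        for d in regions_of(p,t)[:5]:
            print(' ',t,round(d['confidence'],2),np.round(d['position']),d['pixels'].sum(),ray(p,d['position'],.036,pose).round(3))
E
python3 -c "
import cv2,numpy as np
a=[cv2.imread(f'pics/{n}0.png') for n in ['scene','side']]
cv2.imwrite('pics/a.png',cv2.resize(np.vstack(a),(400,600)))"
```

```text
0.0 [ 6.74435328e-01 -2.74910266e-05  1.97208421e-01] [ 0.49954784 -0.49958319  0.50050182  0.50036639]
scene ['pixels', 'intrinsics', 'origin', 'orientation', 'shot'] [ 0.099 -0.803  0.901] [[455.0, 0.0, 253.6], [0.0, 455.0, 189.1], [0.0, 0.0, 1.0]]
  tray 0.65 [258. 200.] 4068 [ 0.571 -0.022  0.036]
  tablet_1 0.66 [260. 212.] 137 [ 0.552 -0.062  0.036]
  tablet_1 0.42 [276. 206.] 99 [ 0.602 -0.066  0.036]
  tablet_1 0.22 [258. 202.] 4025 [ 0.566 -0.027  0.036]
  slot_lid 0.86 [238. 154.] 282 [0.624 0.188 0.036]
  slot_lid 0.52 [277. 207.] 107 [ 0.601 -0.071  0.036]
side ['pixels', 'intrinsics', 'origin', 'orientation', 'shot'] [ 0.479 -1.103  0.615] [[438.2, 0.0, 253.8], [0.0, 438.2, 194.0], [0.0, 0.0, 1.0]]
  tray 0.76 [273. 209.] 2703 [ 0.589 -0.076  0.036]
  tray 0.65 [280. 197.] 55 [ 0.615 -0.008  0.036]
  tablet_1 0.51 [255. 199.] 87 [ 0.544 -0.016  0.036]
  tablet_1 0.5 [278. 206.] 87 [ 0.603 -0.062  0.036]
  broken_tablet 0.74 [295. 259.] 1659 [ 0.615 -0.306  0.036]
  broken_tablet 0.64 [278. 208.] 77 [ 0.603 -0.074  0.036]
  broken_tablet 0.41 [280. 196.] 64 [ 0.617 -0.001  0.036]
  slot_lid 0.54 [274. 164.] 84 [0.622 0.228 0.036]
  slot_lid 0.22 [206. 164.] 237 [0.398 0.245 0.036]
wrist ['pixels', 'intrinsics', 'tool_from_camera', 'shot'] [ 0.676 -0.082  0.385] [[305.3, 0.0, 253.1], [0.0, 305.3, 195.7], [0.0, 0.0, 1.0]]
  tray 0.72 [331. 135.] 25656 [ 0.588 -0.045  0.036]
  tablet_1 0.91 [368. 119.] 896 [ 0.549 -0.063  0.036]
  tablet_1 0.67 [316. 112.] 820 [ 0.606 -0.07   0.036]
  broken_tablet 0.9 [300. 176.] 505 [0.621 0.003 0.036]
  broken_tablet 0.58 [330. 137.] 25110 [ 0.589 -0.043  0.036]
  slot_lid 0.95 [304. 302.] 478 [0.607 0.175 0.036]
  slot_lid 0.74 [364. 182.] 727 [0.545 0.009 0.036]
```

View pics/scene0.png

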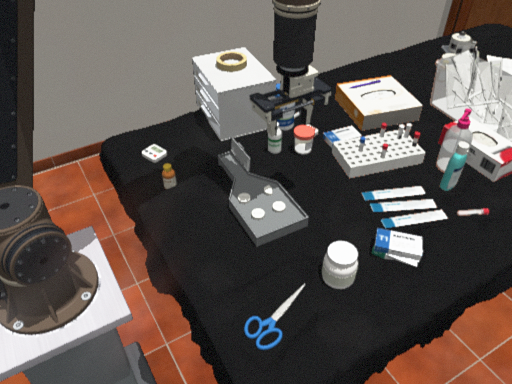

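View pics/wrist0.png

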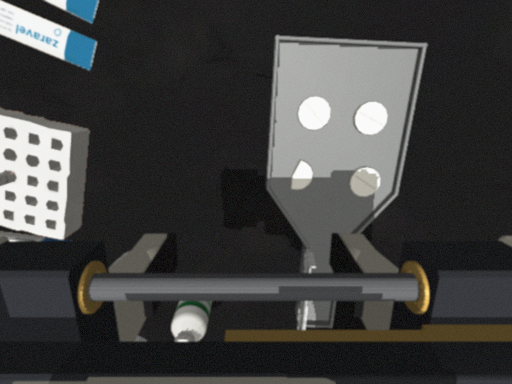

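```bash
python3 - <<'E'
from h import *
q=read_tcp_rot()
line_to([.59,.12,.30],feed=.25)
tp,tr=read_tcp_pos(),read_tcp_rot()
p=read_camera('wrist'); save(p,'w1'); pose=campose(p,tp,tr); print(read_time(),tp,pose[0],pose[1].round(3).tolist())
np.savez('w1.npz',tp=tp,tr=tr,K=p['intrinsics'],T=p['tool_from_camera'])
for t in ['tray','tablet_1','broken_tablet','slot_lid','spray','tablet_jar','timer','amber_bottle']:
    for d in regions_of(p,t)[:4]:
        if d['confidence']<.3: continue
        print(' ',t,round(d['confidence'],2),np.round(d['position'],1),d['pixels'].sum(),ray(p,d['position'],.036,pose).round(4))
s=read_camera('scene');ps=campose(s)
for t in ['spray','tablet_jar','timer','amber_bottle']:
    for d in search_frame(s,t)[:2]: print(t,round(d['confidence'],2),np.round(d['position']),ray(s,d['position'],.045,ps).round(3))
cv2.imwrite('pics/w1b.png',cv2.resize(cv2.imread('pics/w1.png'),(800,600),interpolation=cv2.INTER_CUBIC))
E
```

```text
1.6667 [0.58977541 0.11966617 0.2991043 ] [0.59059865 0.03817671 0.48606171] [[-1.0, 0.0, 0.001], [-0.001, -0.955, -0.296], [0.001, -0.296, 0.955]]
  tray 0.7 [256.6  80.5] 15319 [0.5854 0.0111 0.036 ]
  tablet_1 0.73 [241.3  13.7] 693 [ 0.6057 -0.0705  0.036 ]
  tablet_1 0.56 [287.8  81. ] 584 [0.5423 0.0117 0.036 ]
  tablet_1 0.55 [258.8  79.7] 14864 [0.5824 0.01   0.036 ]
  broken_tablet 0.56 [232.8  75.5] 349 [0.6182 0.0046 0.036 ]
  slot_lid 0.71 [236.3 176.7] 495 [0.6156 0.1476 0.036 ]
  slot_lid 0.56 [286.7  79.6] 552 [0.5439 0.0099 0.036 ]
  spray 0.85 [141.7 205.7] 1299 [0.7638 0.1941 0.036 ]
  tablet_jar 0.69 [256.9  78.2] 14908 [0.585  0.0081 0.036 ]
  timer 0.47 [343.7 303.2] 54 [0.433  0.3727 0.036 ]
  amber_bottle 0.68 [380.5 202.1] 869 [0.3921 0.188  0.036 ]
spray 0.67 [275. 138.] [0.761 0.192 0.045]
tablet_jar 0.74 [237. 155.] [0.615 0.178 0.045]
timer 0.67 [150. 152.] [0.391 0.327 0.045]
amber_bottle 0.6 [166. 175.] [0.389 0.198 0.045]
```

View pics/w1b.png

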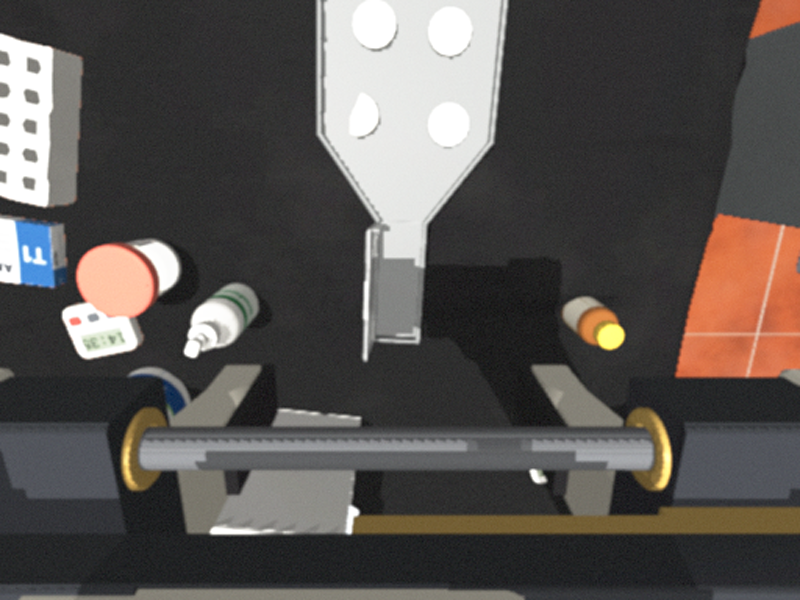

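```bash
cat > fit.py <<'E'
from h import *
from scipy.optimize import least_squares
W=np.array([[-78,-238],[78,-238],[78,-75.],[23.5,0],[23.5,120],[-23.5,120],[-23.5,0],[-78,-75]])/1000
def T2w(t,xy):
    c,s=np.cos(t[2]),np.sin(t[2]); xy=np.atleast_2d(xy); return np.c_[t[0]+c*xy[:,0]-s*xy[:,1],t[1]+s*xy[:,0]+c*xy[:,1]]
def w2T(t,w):
    c,s=np.cos(t[2]),np.sin(t[2]); d=np.atleast_2d(w)[:,:2]-t[:2]; return np.c_[c*d[:,0]+s*d[:,1],-s*d[:,0]+c*d[:,1]]
E
python3 - <<'E'
from fit import *
line_to([.585,-.05,.30],feed=.25)
tp,tr=read_tcp_pos(),read_tcp_rot()
p=read_camera('wrist'); save(p,'w2'); pose=campose(p,tp,tr); print(read_time())
g=cv2.cvtColor(p['pixels'],cv2.COLOR_RGB2GRAY)
m=(g>70).astype(np.uint8)
tr_=regions_of(p,'tray')
n,l,st,ce=cv2.connectedComponentsWithStats(m)
c0=proj(p,[.585,-.03,.026],pose).round().astype(int); print(c0,g[c0[1],c0[0]])
k=l[c0[1],c0[0]]; mk=(l==k).astype(np.uint8); print(st[k],[ (d['confidence'],d['pixels'].sum()) for d in tr_[:2]])
cs,_=cv2.findContours(mk,cv2.RETR_EXTERNAL,cv2.CHAIN_APPROX_NONE); C=np.ones_like(g); 
cn=max(cs,key=len); 
for q in cn[:,0]: C[q[1],q[0]]=0
D=cv2.distanceTransform(C,cv2.DIST_L2,5)
pts=[]
for i in range(8):
    if i==3: continue   # +x slot wall (lid)
    a,b=W[i],W[(i+1)%8]; pts+= [a+(b-a)*u for u in np.linspace(.03,.97,40)]
pts=np.array(pts)
def f(t):
    w=T2w(t,pts); uv=np.array([proj(p,[*x,.037],pose) for x in w]).astype(np.float32)
    return cv2.remap(D,uv[:,0].reshape(-1,1),uv[:,1].reshape(-1,1),cv2.INTER_LINEAR,borderValue=20).ravel()
best=min((least_squares(f,[.59,.09+dy,a],loss='soft_l1',diff_step=1e-4,x_scale=[.01,.01,.05]) for dy in (-.02,0,.02) for a in (-.06,0,.06)),key=lambda r:r.cost)
t=best.x; print('tray',t.round(4),'cost',best.cost, 'median px',np.median(f(t)), 'p90',np.percentile(f(t),90))
np.save('tray.npy',t)
im=cv2.resize(cv2.cvtColor(p['pixels'],cv2.COLOR_RGB2BGR),None,fx=2,fy=2,interpolation=cv2.INTER_CUBIC)
uv=np.array([proj(p,[*x,.037],pose) for x in T2w(t,W)])*2+.5
cv2.polylines(im,[uv.round().astype(np.int32)],True,(0,0,255),1)
for nme in ['tablet_1','broken_tablet','slot_lid']:
    for d in regions_of(p,nme)[:5]:
        if d['confidence']<.25: continue
        w=ray(p,d['position'],.036,pose); print(nme,round(d['confidence'],2),np.round(d['position'],1),d['pixels'].sum(),w.round(4),(w2T(t,w)*1e3).round(1))
# bright blobs
b=cv2.connectedComponentsWithStats(((g>200)&(mk>0)).astype(np.uint8))
for s,c in zip(b[2][1:],b[3][1:]):
    if s[4]>100: w=ray(p,c,.036,pose); print('blob',s[4],c.round(1),w.round(4),(w2T(t,w)*1e3).round(1)); cv2.circle(im,tuple((2*c).astype(int)),3,(0,255,0),-1)
x0=int(np.clip(uv[:,0].mean()-300,0,1024-600));y0=int(max(0,uv[:,1].min()-20)); print(x0,y0)
cv2.imwrite('pics/w2c.png',im[y0:y0+600,x0:x0+600])
E
```

```text
3.2
[254 170] 125
[  204    89   115   185 16050] [(0.88, np.int64(14042))]
tray [ 0.5858  0.0935 -0.0493] cost 1868.5486789941788 median px 1.3107073 p90 34.710598
tablet_1 0.94 [279.9 149.7] 444 [ 0.5462 -0.0622  0.036 ] [[ -31.9 -157.5]]
tablet_1 0.65 [280.  193.4] 405 [0.5443 0.0052 0.036 ] [[-37.1 -90.2]]
tablet_1 0.55 [241.4 144. ] 462 [ 0.603  -0.0706  0.036 ] [[  25.3 -163. ]]
broken_tablet 0.63 [231.3 191.5] 256 [0.6193 0.0022 0.036 ] [[ 38.  -89.5]]
slot_lid 0.52 [237.2 272. ] 264 [0.6124 0.143  0.036 ] [[24.2 50.7]]
blob 9837 [254.4 157.1] [ 0.5839 -0.0512  0.036 ] [[   5.2 -144.6]]
blob 366 [280.3 196.1] [0.5437 0.0095 0.036 ] [[-37.9 -85.9]]
210 156
```

View pics/w2c.png

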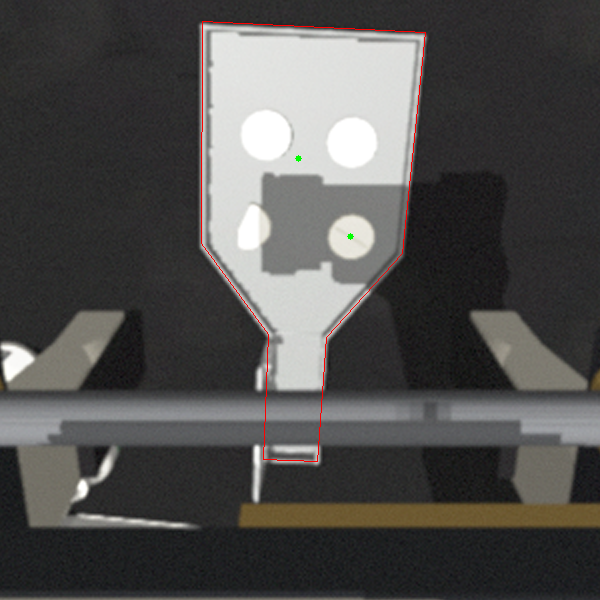

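```bash
python3 - <<'E'
from fit import *
z=np.load('w1.npz'); P=dict(intrinsics=z['K'],tool_from_camera=z['T'])
V=[('w1',campose(P,z['tp'],z['tr'])),('w2',campose(P,read_tcp_pos(),read_tcp_rot()))]
t0=np.load('tray.npy'); S=[]
for n,pose in V:
    im=cv2.imread(f'pics/{n}.png'); g=cv2.cvtColor(im,cv2.COLOR_BGR2GRAY)
    m=(g>75).astype(np.uint8); _,l,st,_=cv2.connectedComponentsWithStats(m)
    c0=proj(P,[*T2w(t0,[0,-.06])[0],.026],pose).round().astype(int); mk=(l==l[c0[1],c0[0]]).astype(np.uint8)
    cs,_=cv2.findContours(mk,cv2.RETR_EXTERNAL,cv2.CHAIN_APPROX_NONE); C=np.ones_like(g)
    for q in max(cs,key=len)[:,0]: C[q[1],q[0]]=0
    D=cv2.distanceTransform(C,cv2.DIST_L2,5)
    pts=[]
    for i in range(8):
        if i==3: continue
        a,b=W[i],W[(i+1)%8]; pts+=[a+(b-a)*u for u in np.linspace(.02,.98,50)]
    pts=np.array(pts); pts=pts[pts[:,1]<0] if n=='w2' else pts[pts[:,1]>-.13]
    S.append((pose,D,pts))
def f1(t,s):
    pose,D,pts=s
    uv=np.array([proj(P,[*x,.037],pose) for x in T2w(t,pts)]).astype(np.float32)
    return cv2.remap(D,uv[:,:1],uv[:,1:],cv2.INTER_LINEAR,borderValue=20).ravel()
for SS in (S,S[:1],S[1:]):
    r=least_squares(lambda t:np.concatenate([f1(t,s) for s in SS]),t0,loss='soft_l1',f_scale=.7,diff_step=1e-4,x_scale=[.01,.01,.05])
    print(r.x.round(4),r.cost,[np.percentile(f1(r.x,s),[50,80]).round(2) for s in SS])
    if SS is S: t=r.x; np.save('tray.npy',t)
pose=V[1][1]; im=cv2.imread('pics/w2.png'); g=cv2.cvtColor(im,cv2.COLOR_BGR2GRAY).astype(int)
for th in (235,245):
    b=cv2.connectedComponentsWithStats((g>th).astype(np.uint8))
    for s,c in zip(b[2][1:],b[3][1:]):
        w=ray(P,c,.036,pose); q=w2T(t,w)[0]*1e3
        if s[4]>40 and abs(q[0])<75 and -240<q[1]<20: print(th,s[4],c.round(1),w.round(4),q.round(1))
print('C',(w2T(t,ray(P,[280.4,196.3],.036,pose))*1e3).round(1))
a=im[140:215,215:300]; cv2.imwrite('pics/crop.png',cv2.resize(a,None,fx=7,fy=7,interpolation=cv2.INTER_CUBIC))
v=cv2.imread('pics/w1.png'); uv=np.array([proj(P,[*x,.037],V[0][1]) for x in T2w(t,W)])*4+1.5
v=cv2.resize(v,None,fx=4,fy=4,interpolation=cv2.INTER_CUBIC); cv2.polylines(v,[uv.round().astype(np.int32)],True,(0,0,255),1)
cv2.imwrite('pics/w1c.png',v[380:930,700:1300])
E
```

```text
[ 0.5854  0.0964 -0.0471] 89.13778583288192 [array([0.57, 0.87]), array([0.61, 0.97])]
[ 0.5852  0.0969 -0.0468] 34.12028975367546 [array([0.5 , 0.82])]
[ 0.5857  0.0961 -0.0475] 49.315581755638114 [array([0.59, 0.97])]
235 496 [237.3 145.1] [ 0.6091 -0.0683  0.036 ] [  31.4 -163.4]
235 494 [280.5 148.9] [ 0.5454 -0.0629  0.036 ] [ -32.4 -161. ]
235 199 [229.5 192.4] [0.622  0.0043 0.036 ] [ 41.  -90.3]
245 469 [237.4 145.2] [ 0.6089 -0.0682  0.036 ] [  31.2 -163.4]
245 471 [280.6 148.9] [ 0.5453 -0.0629  0.036 ] [ -32.5 -161.1]
245 173 [229.2 192.4] [0.6226 0.0044 0.036 ] [ 41.5 -90.2]
C [[-37.8 -87.9]]
```

View pics/w1c.png

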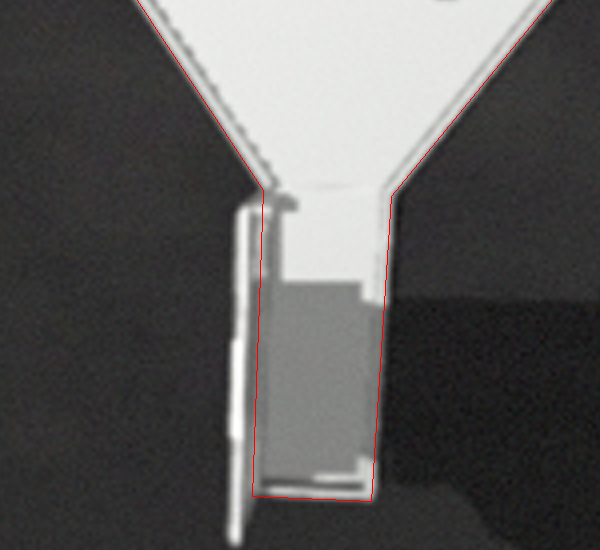

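```bash
cat >> fit.py <<'E'
t=np.load('tray.npy')
def ori(a,tilt=0):  # heading a deg (0=tray +y, + toward tray +x); tilt deg: body leans away from heading
    a=np.radians(a)-t[2]; h=np.array([np.sin(a),np.cos(a),0]); b=np.radians(tilt)
    x=np.array([0,0,-1])*np.cos(b)+h*np.sin(b); z=h*np.cos(b)+np.array([0,0,1])*np.sin(b)
    q=R.from_matrix(np.c_[x,np.cross(z,x),z]).as_quat(); return [q[3],q[0],q[1],q[2]]
D0=24.5
def tcp(disc,a,back=0,z=.0295):
    d=np.array(disc,float)-(D0+back)*np.array([np.sin(np.radians(a)),np.cos(np.radians(a))])
    return [*T2w(t,d/1e3)[0],z]
def sweep(path,feed=.07,zt=.07):
    (s,a0)=path[0]
    move_pose(tcp(s,a0,6,zt),ori(a0)); line_to(tcp(s,a0,6),feed=.12)
    prev=(np.array(s,float),a0)
    for d,a in path:
        d=np.array(d,float); n=max(1,int(np.ceil(abs(a-prev[1])/12)))
        for k in range(1,n+1):
            u=k/n; aa=prev[1]+u*(a-prev[1]); line_to(tcp(prev[0]+u*(d-prev[0]),aa),feed=feed,ori=ori(aa))
        prev=(d,a)
    f=read_wrist_force()
    line_to(tcp(prev[0],prev[1],4),feed=.1); line_to(tcp(prev[0],prev[1],4,zt),feed=.15); return f
E
python3 - <<'E'
from fit import *
print(read_wrist_force(), ik(tcp((0,-6),90),ori(90,10)), ik(tcp((-38,-88),0),ori(0)))
set_gripper(.02); print(read_finger_gap(),read_time())
print(sweep([((-38,-88),0),((-34,-80),6),((-8,-34),12),((0,-20),8),((0,-3),0)]),read_time())
line_to(tcp((0,-110),0,0,.22),feed=.3,ori=ori(0))
tp,tr=read_tcp_pos(),read_tcp_rot(); p=read_camera('wrist'); save(p,'w3'); pose=campose(p,tp,tr); print(read_time())
for n in ['tablet_1','broken_tablet']:
    for d in regions_of(p,n)[:5]:
        if d['confidence']>.25: print(n,round(d['confidence'],2),np.round(d['position']),d['pixels'].sum(),(w2T(t,ray(p,d['position'],.036,pose))*1e3).round(1))
E
```

```text
[-0.29546423 -0.17646706  0.24854302] [ 0.57622113  0.26235263 -0.67636147  0.21325623 -0.49945581 -2.37474619] [ 0.33539417  0.31531426 -0.49162472  0.         -0.76385735 -0.38250615]
0.0199669718842928 4.6
[-0.29290494  0.34073511 -0.3339096 ] 8.875
9.6833
tablet_1 0.97 [229. 144.] 711 [[  28.4 -166.7]]
tablet_1 0.91 [280. 148.] 662 [[ -32.7 -161.2]]
tablet_1 0.65 [284. 203.] 570 [[-39.3 -91.4]]
broken_tablet 0.92 [225. 201.] 359 [[ 35.6 -94.7]]
```

View pics/w3.png

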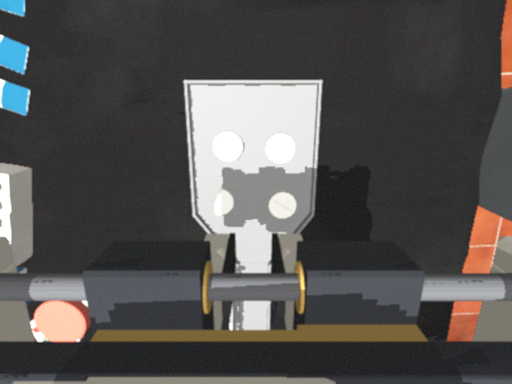

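```bash
python3 - <<'E'
from fit import *
move_pose(tcp((-38,-88),0,6,.07),ori(0)); print(read_tcp_pos(),tcp((-38,-88),0,6,.07))
print(line_to(tcp((-38,-88),0,6),feed=.12)); print(read_tcp_pos(),tcp((-38,-88),0,6),read_wrist_force(),read_time())
p=read_camera('side'); c=proj(p,read_tcp_pos(),campose(p)).astype(int); print(c)
a=cv2.cvtColor(p['pixels'],cv2.COLOR_RGB2BGR)
q=read_camera('scene'); c2=proj(q,read_tcp_pos(),campose(q)).astype(int); b=cv2.cvtColor(q['pixels'],cv2.COLOR_RGB2BGR)
f=lambda im,c: cv2.resize(im[c[1]-40:c[1]+40,c[0]-50:c[0]+50],None,fx=7,fy=7,interpolation=cv2.INTER_CUBIC)[:,:]
cv2.imwrite('pics/s4.png',cv2.resize(np.hstack([f(a,c),f(b,c2)]),(800,320)))
E
```

```text
[ 0.54304086 -0.01980724  0.07077936] [np.float64(0.5418266314805599), np.float64(-0.020151651135029022), 0.07]
False
[ 0.54292372 -0.02011329  0.03052125] [np.float64(0.5418266314805599), np.float64(-0.020151651135029022), 0.0295] [-0.07633014 -0.66902526 -0.01464269] 10.9333
[254 201]
```

View pics/s4.png

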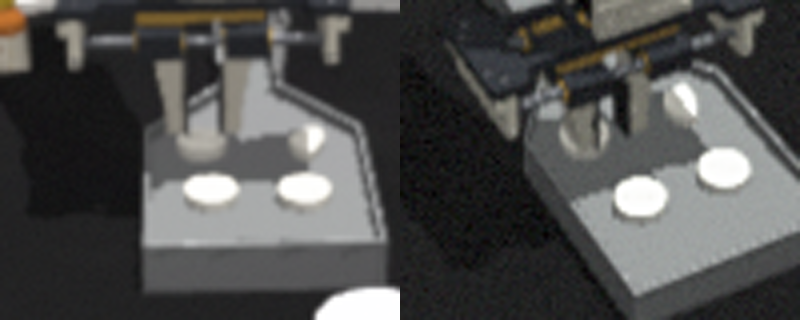

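```bash
python3 - <<'E'
from fit import *
tp,tr=read_tcp_pos(),read_tcp_rot(); p=read_camera('wrist'); pose=campose(p,tp,tr)
T=np.array(p['tool_from_camera']); print(T.round(4).tolist())
for v in ([0,0,0],[0,.010,.0095],[0,.010,-.0095],[0,.031,.0095],[0,.031,-.0095]): print(v,proj(p,np.array(tp)+Rq(tr)@v,pose).round(1))
save(p,'w5'); a=cv2.resize(cv2.imread('pics/w5.png'),(800,600))
out=[]
for n in ['side','scene']:
    s=read_camera(n); ps=campose(s); im=cv2.cvtColor(s['pixels'],cv2.COLOR_RGB2BGR)
    c=proj(s,[*T2w(t,[0,-.06])[0],.037],ps).round().astype(int); x0,y0=c[0]-67,c[1]-65
    im=cv2.resize(im[y0:y0+130,x0:x0+134],None,fx=3,fy=3,interpolation=cv2.INTER_CUBIC)
    P=lambda X:((proj(s,X,ps)-[x0,y0])*3+1).round().astype(int)
    cv2.polylines(im,[np.array([P([*x,.037]) for x in T2w(t,W)],np.int32)],True,(0,0,255),1)
    cv2.circle(im,tuple(map(int,P(tp))),3,(0,255,0),-1)
    cv2.circle(im,tuple(map(int,P([*T2w(t,[-.0378,-.0879])[0],.036]))),3,(255,0,0),-1); out.append(im)
cv2.imwrite('pics/chk.png',np.hstack(out)[:,:800])
E
```

```text
[[0.0002, 0.2965, -0.955, -0.1869], [1.0, -0.0006, 0.0001, -0.0006], [-0.0006, -0.955, -0.2965, -0.0815], [0.0, 0.0, 0.0, 1.0]]
[0, 0, 0] [254.1 229.5]
[0, 0.01, 0.0095] [268.9 242.5]
[0, 0.01, -0.0095] [269.4 216.1]
[0, 0.031, 0.0095] [300.1 242.5]
[0, 0.031, -0.0095] [301.5 216.1]
```

View pics/chk.png

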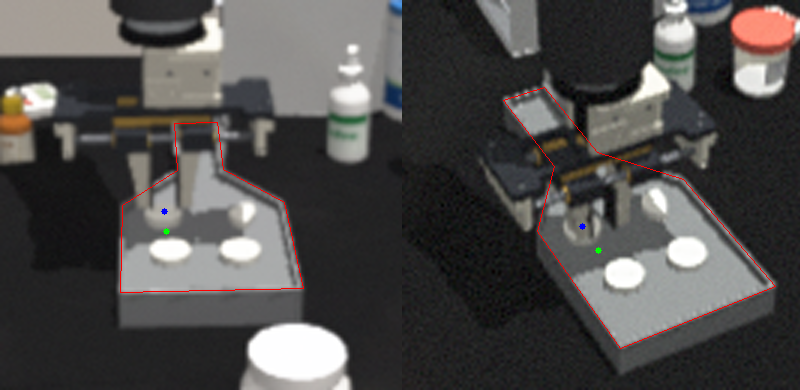

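View pics/w5.png

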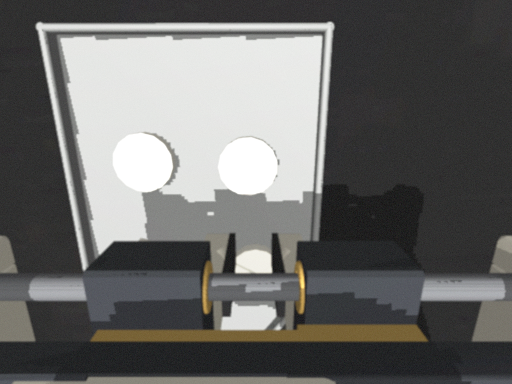

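```bash
python3 - <<'E'
from fit import *
p0=np.array(read_tcp_pos()); f0=np.array(read_wrist_force())
r=line_to([p0[0],p0[1],.006],feed=.025,f_stop=3)
print(r,read_tcp_pos(),np.array(read_wrist_force())-f0,read_time())
E
```

```text
False [ 0.54265665 -0.01994961  0.00614987] [-0.56934402 -0.18031016 -0.81822335] 12.275
```

```bash
python3 - <<'E'
from fit import *
p0=np.array(read_tcp_pos()); f0=np.array(read_wrist_force())
r=line_to([p0[0],p0[1],-.012],feed=.02,f_stop=3)
print(r,read_tcp_pos(),np.array(read_wrist_force())-f0,read_time())
s=read_camera('side');save(s,'s6')
E
python3 - <<'E'
import cv2
a=cv2.imread('pics/s6.png'); cv2.imwrite('pics/s6c.png',cv2.resize(a[140:240,200:320],None,fx=6,fy=6,interpolation=cv2.INTER_CUBIC))
E
```

```text
True [ 0.5426806  -0.01993579 -0.00208893] [-0.53190477  0.26066617  6.38875899] 12.8
```

View pics/s6c.png

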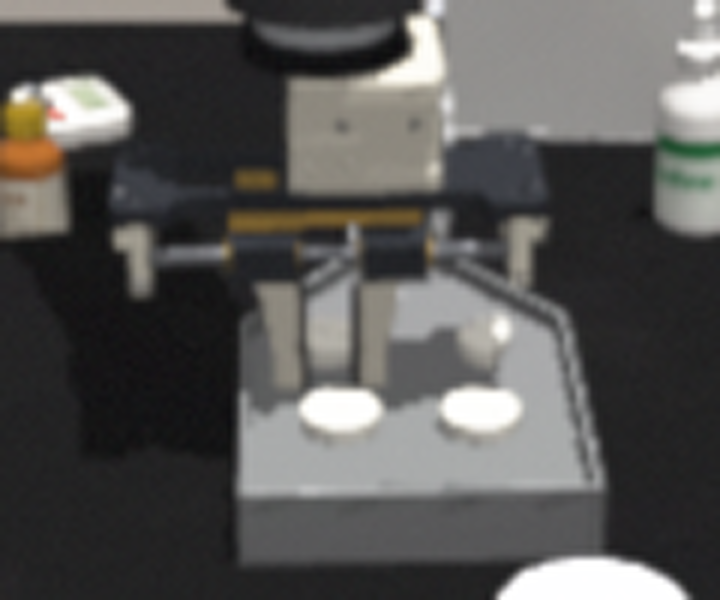

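```bash
sed -i 's/z=.0295/z=.0015/; s/zt=.07/zt=.03/' fit.py; python3 - <<'E'
from fit import *
p0=read_tcp_pos(); line_to([p0[0],p0[1],.03],feed=.15)
print(sweep([((-38,-88),0),((-34,-80),6),((-8,-34),12),((0,-20),8),((0,-3),0)]),read_time())
line_to(tcp((0,-130),0,0,.20),feed=.35,ori=ori(0))
tp,tr=read_tcp_pos(),read_tcp_rot(); p=read_camera('wrist'); save(p,'w7'); pose=campose(p,tp,tr); print(read_time())
for n in ['tablet_1','broken_tablet']:
    for d in regions_of(p,n)[:5]:
        if d['confidence']>.25: print(n,round(d['confidence'],2),np.round(d['position']),d['pixels'].sum(),(w2T(t,ray(p,d['position'],.036,pose))*1e3).round(1))
E
```

```text
[-0.23094039 -0.14839142 -0.29728514] 16.6333
17.4333
tablet_1 0.92 [281. 166.] 679 [[ -32.4 -164.1]]
tablet_1 0.56 [229. 165.] 777 [[  28.3 -164.5]]
broken_tablet 0.56 [224. 224.] 419 [[ 35.5 -91.4]]
```

```bash
cat >> fit.py <<'E'
def look():
    for c in ('scene','side'):
        p=read_camera(c); ps=campose(p)
        for n in ['tablet_1','broken_tablet']:
            for d in regions_of(p,n)[:6]:
                if d['confidence']>.2 and d['pixels'].sum()<400: print(c,n,round(d['confidence'],2),np.round(d['position']),d['pixels'].sum(),(w2T(t,ray(p,d['position'],.034,ps))*1e3).round(0))
E
python3 - <<'E'
from fit import *
look()
print(sweep([((-32.5,-161),0),((-30,-152),6),((-18,-110),6),((-15,-60),4),((-1,-26),10),((0,-3),0)],feed=.09),read_time())
line_to(tcp((0,-130),0,0,.20),feed=.35,ori=ori(0))
look(); p=read_camera('scene'); save(p,'s8')
x=p['pixels'][130:250,190:320,::-1]; cv2.imwrite('pics/s8c.png',cv2.resize(x,None,fx=5,fy=5,interpolation=cv2.INTER_CUBIC))
E
```

```text
scene tablet_1 0.65 [276. 207.] 120 [[  25. -162.]]
scene tablet_1 0.49 [241. 180.] 108 [[-10. -15.]]
side tablet_1 0.44 [254. 209.] 68 [[ -39. -167.]]
[-0.12468632 -0.04864188  0.85209541] 22.3667
scene tablet_1 0.65 [278. 208.] 122 [[  27. -169.]]
scene tablet_1 0.48 [236. 171.] 91 [[-5. 25.]]
scene tablet_1 0.46 [242. 176.] 111 [[-1. -5.]]
scene broken_tablet 0.58 [270. 188.] 73 [[ 48. -88.]]
side tablet_1 0.62 [281. 208.] 100 [[  32. -162.]]
```

View pics/s8c.png

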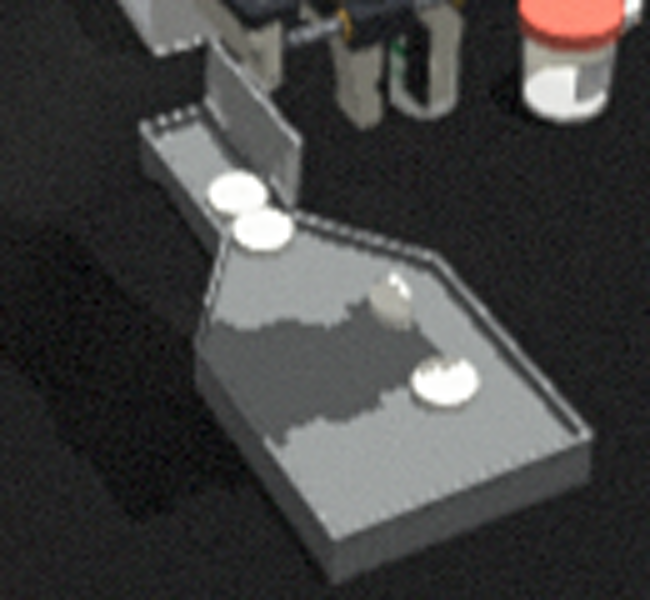

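```bash
python3 - <<'E'
from fit import *
print(sweep([((31,-163),-8),((27,-158),-20),((12,-145),-32),((-22,-112),-32),((-22,-108),0),((-20,-72),4),((-1,-30),10),((0,-3),0)],feed=.09),read_time())
line_to(tcp((0,-130),0,0,.20),feed=.35,ori=ori(0))
look(); p=read_camera('scene'); save(p,'s9')
ps=campose(p); g=p['pixels'].mean(2)
_,l,st,ce=cv2.connectedComponentsWithStats((g>225).astype(np.uint8))
for s,c in zip(st,ce):
    q=w2T(t,ray(p,c,.036,ps))[0]*1e3
    if s[4]>10 and abs(q[0])<75 and -240<q[1]<120: print('blob',s[4],c.round(1),q.round(1))
print(read_time())
E
```

```text
[-0.63676911  0.34613262  0.2131642 ] 29.4833
scene tablet_1 0.53 [236. 169.] 94 [[-3. 35.]]
scene tablet_1 0.48 [242. 177.] 87 [[-3. -7.]]
scene broken_tablet 0.59 [267. 189.] 65 [[ 38. -88.]]
side tablet_1 0.53 [263. 176.] 40 [[-9. 43.]]
side tablet_1 0.52 [268. 182.] 70 [[ 4. -2.]]
side tablet_1 0.28 [280. 196.] 55 [[ 34. -96.]]
side broken_tablet 0.56 [278. 195.] 8 [[ 32. -86.]]
blob 182532 [253.2 191.3] [ -3.1 -79.4]
blob 209 [236.9 168.4] [ 1.2 33.5]
30.5833
```

```bash
cat >> fit.py <<'E'
def tip(xyz,a,tilt):   # TCP for actual fingertip end at tray mm / world z mm (fingers end 28 mm short of TCP)
    q=ori(a,tilt); w=np.array([*T2w(t,np.array(xyz[:2])/1e3)[0],xyz[2]/1e3]); return list(w+.028*Rq(q)[:,0])
E
python3 - <<'E'
from fit import *
set_gripper(0.0)
o=ori(90,15)
move_pose(tip((0,-60,75),90,15),o); line_to(tip((0,-55,31),90,15),feed=.15); print(read_time(),read_wrist_force())
line_to(tip((0,-40,31),90,15),feed=.08,f_stop=4)
f0=np.array(read_wrist_force())
r=line_to(tip((0,-4,31),90,15),feed=.03,f_stop=4)
tp=np.array(read_tcp_pos())-.028*Rq(read_tcp_rot())[:,0]
print(r,'tip',(w2T(t,tp)*1e3).round(1),tp[2].round(4),np.array(read_wrist_force())-f0,read_time())
p=read_camera('wrist'); save(p,'w10')
look()
E
```

```text
33.4167 [-0.15791938  0.06731677 -0.28777213]
True tip [[-1. -6.]] 0.0302 [ 0.69049303 -0.86296474  2.25453044] 34.8
side broken_tablet 0.59 [281. 196.] 51 [[ 38. -90.]]
```

```bash
python3 - <<'E'
from fit import *
line_to(tip((0,-16,31),90,15),feed=.1); line_to(tip((0,-30,110),90,15),feed=.2)
move_pose([.59,.10,.24],ori(0)); hold(.1)
tp,tr=read_tcp_pos(),read_tcp_rot(); p=read_camera('wrist'); save(p,'w11'); pose=campose(p,tp,tr); print(read_time(),tp)
im=cv2.resize(cv2.cvtColor(p['pixels'],cv2.COLOR_RGB2BGR),None,fx=4,fy=4,interpolation=cv2.INTER_CUBIC)
P=lambda x,y,z:tuple(map(int,(proj(p,[*T2w(t,[x/1e3,y/1e3])[0],z],pose)*4+1.5).round()))
for y in (3,9,45,81,117): cv2.line(im,P(-20.5,y,.036),P(-14,y,.036),(0,0,255),1)
c=P(0,40,.036); print(c); cv2.imwrite('pics/w11c.png',im[max(0,c[1]-300):c[1]+300,c[0]-300:c[0]+300])
for n in ['tablet_1','broken_tablet','slot_lid']:
    for d in regions_of(p,n)[:5]:
        if d['confidence']>.25: print(n,round(d['confidence'],2),np.round(d['position']),d['pixels'].sum(),(w2T(t,ray(p,d['position'],.036,pose))*1e3).round(1))
E
```

```text
37.75 [0.58970529 0.09980453 0.23930737]
(1028, 776)
tablet_1 0.85 [253. 226.] 238 [[ 5.4 87.6]]
tablet_1 0.84 [257. 209.] 541 [[-0.3 62.1]]
tablet_1 0.66 [257. 183.] 566 [[-0.9 25.9]]
broken_tablet 0.9 [226.  89.] 464 [[ 37.7 -91.4]]
slot_lid 0.65 [235. 196.] 562 [[28.7 43.5]]
slot_lid 0.57 [401. 224.] 1127 [[-199.3   83.5]]
```

View pics/w11c.png

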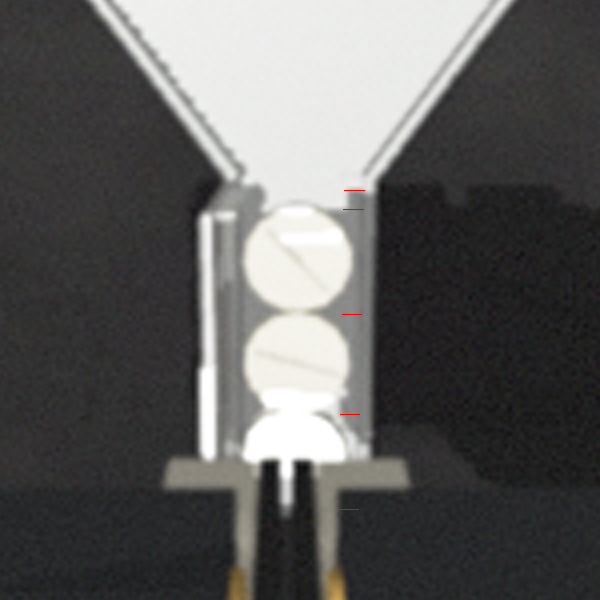

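```bash
python3 - <<'E'
from fit import *
o=ori(90,0)
move_pose(tip((62,58,125),90,0),o); line_to(tip((64,58,72),90,0),feed=.15); f0=np.array(read_wrist_force()); print(read_time())
print(line_to(tip((30,58,72),90,0),feed=.08,f_stop=6),line_to(tip((3,58,72),90,0),feed=.08,f_stop=6),np.array(read_wrist_force())-f0)
hold(.8)
line_to(tip((-8,58,60),90,0),feed=.15,f_stop=4)
r=line_to(tip((-8,58,38),90,0),feed=.02,f_stop=2.5)
tp=np.array(read_tcp_pos()); print('press',r,'tip z',tp[2]+.028,read_time())
line_to(tip((-8,58,120),90,0),feed=.2)
move_pose([.585,-.03,.26],ori(0)); hold(.1)
tp,tr=read_tcp_pos(),read_tcp_rot(); p=read_camera('wrist'); save(p,'w12'); pose=campose(p,tp,tr); print(read_time())
for n in ['tablet_1','broken_tablet','slot_lid']:
    for d in regions_of(p,n)[:5]:
        if d['confidence']>.25: print(n,round(d['confidence'],2),np.round(d['position']),d['pixels'].sum(),(w2T(t,ray(p,d['position'],.040,pose))*1e3).round(1))
look()
for c in ('scene','side'):
    s=read_camera(c); ps=campose(s)
    for d in regions_of(s,'slot_lid')[:2]:
        ys,xs=np.nonzero(d['pixels']); e=np.array([w2T(t,ray(s,[x,y],.041,ps))[0]*1e3 for x,y in zip(xs,ys)]); print(c,'lid',round(d['confidence'],2),len(xs),np.percentile(e,[3,50,97],axis=0).round(0).tolist())
    save(s,c+'12')
E
```

```text
39.825
False False [-0.5731942  -0.28921478  0.07961473]
press True tip z 0.04025896245538911 42.775
45.1167
broken_tablet 0.61 [231. 186.] 335 [[ 35.9 -95. ]]
scene broken_tablet 0.48 [268. 191.] 71 [[ 37. -96.]]
side broken_tablet 0.51 [279. 196.] 43 [[ 33. -91.]]
scene lid 0.9 441 [[-30.0, -1.0], [-3.0, 57.0], [22.0, 114.0]]
side lid 0.79 263 [[-30.0, -6.0], [-6.0, 52.0], [18.0, 115.0]]
```

```bash
python3 -c "
import cv2,numpy as np
a=cv2.imread('pics/scene12.png')[140:215,205:285]; b=cv2.imread('pics/side12.png')[150:215,230:310]
f=lambda x:cv2.resize(x,(400,375),interpolation=cv2.INTER_CUBIC)
cv2.imwrite('pics/fin.png',np.hstack([f(a),f(b)]))"
python3 -c "
from workcell import *
print(read_time(),read_wrist_force()); print(hand_in())"
```

```text
45.7667 [-0.26590888  0.07280835 -1.17619514]
the job is handed in; nothing more can be done
None
```

I swept the three whole tablets one after another through the gate into the slot, pushed the clear lid shut, and handed the job in at 45.8 s on the robot's clock.

**Tablets:** Before closing the lid, a wrist picture showed all three in single file in the slot. The last one's rear edge was at about tray y = 7 to 8 mm, beyond the 3 mm the lid needs.

**Lid:** In both fixed cameras the lid covers the slot (tray x -30 to 22 mm, y -6 to 115 mm at lid height). The fingertips met its top at 40 mm, against 41.5 mm expected when shut. I had already viewed the 12 pictures allowed, so I could not view the closed lid. That check rests on these numbers alone.

**Broken tablet and other things:** The last images put the broken tablet at about tray (36, -93) mm, its starting place within the measuring error. I planned the moves clear of the other things on the table but did not measure their positions again at the end.

**One disagreement:** My first sweep passed above the tablets and touched nothing. The real fingertips end about 28 mm short of the reported TCP, which I found by a light touch on the deck. I corrected for it in all later moves.

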